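Pack the short print and put the lid on the case

TASK

Next to the blue storage case stand two brown faceted prints of the same width: pack the short one, standing upright, on the floor of the case in the free bay beside the orange brackets, so that nothing rises above the rim. Then put the blue lid squarely on the case so that it lies flat on the rim, and let go. Leave the taller brown print where it stands.

Things in the scene. Friction and masses are not known exactly. Their poses are not given: they have to be found in the camera images.
- case: Blue open case, fixed. Outside 138 (its x) by 158 (its y) by 64 mm high, walls 4, floor 5 mm. Origin: centre of its underside, on the table; z up. Two fixed orange brackets, up to 43 mm high, fill the inside from y = +27 to +75 mm. The rest is the free bay: 130 mm along x, 102 along y, centred at x = 0, y = -25 mm, floor 5 mm above the table.
- lid_grip (a point): Loose blue lid, 160-260 g, level on the table. Point: centre of its orange handle bar (18 mm in x, 80 along the lid's y, 22 high; 22 mm free beneath). Plate 160 x 180 x 6 mm, its underside 39 mm below the point; it lies on the rim when shut (point 103 mm above the table). Under it a disc 110 across, 5 thick, goes inside the case, 10 mm spare. Lid's y goes along the case's y, either way round.
- short_mid (a point): The short brown faceted print, a loose upright drum 54 to 60 mm across (grip it anywhere round its side) and 42 mm high, 35 to 70 g. The point is its centre, half-way up.
- tall_mid (a point): The tall brown faceted print, 54 to 60 mm across and 95 mm high, too tall for the case; it must stay where it stands. The point is its centre, half-way up.

How it is judged:
On the way:
1. the short print stands in the free bay of the case, released (x of short_mid in the frame of case between -0.065 and 0.065 m and y of short_mid in the frame of case between -0.075 and 0.027 m and z of short_mid in the frame of case below 0.032 m and angle between short_mid's own z axis and vertical below 0.17 rad and contact force between short and the fingers below 0.1 N), for 0.2 s.
At the end, for the whole second after the job is handed in: The short print stands upright (10 degrees) on the floor of the free bay; the lid lies flat on the rim (4 mm, 3 degrees), centred within 15 mm across and 22 mm along the case and squared within 11 degrees, at rest; the tall print is within 30 mm of its start (x of short_mid in the frame of case between -0.065 and 0.065 m and y of short_mid in the frame of case between -0.075 and 0.027 m and z of short_mid in the frame of case below 0.032 m and angle between short_mid's own z axis and vertical below 0.17 rad and z of lid_grip in the frame of case between 0.099 and 0.107 m and x of lid_grip in the frame of case between -0.015 and 0.015 m and y of lid_grip in the frame of case between -0.022 and 0.022 m and angle between lid_grip's own z axis and vertical below 0.05 rad and angle between the x axis of lid_grip and the x axis of case, either way round below 0.2 rad and linear speed of lid below 0.02 m/s and distance of tall_mid from where it was at the start of the episode below 0.03 m); the robot touches nothing.
It fails at once if the tall print is pushed more than 30 mm or knocked over (distance of tall_mid from where it was at the start of the episode above 0.03 m or angle between tall_mid's own z axis and vertical above 0.5 rad).
It also fails if it takes over 67 s, if anything falls off the work surface, if the arm or the gripper's body presses on something with over 40 N, if the wrist force passes 120 N, or if a joint passes its speed limit or range.

ROBOT

A 6-joint arm with a two-finger parallel gripper is mounted at the origin on the work surface. World frame = base frame: x ahead of the robot, y to its left, z up, the work surface at z = 0. Lengths are in m, angles in rad, forces in N, time in s.
With the tool pointing down it reaches from about 0.4 to 0.825 m from the base axis. Payload 7 kg.
Tool frame: the origin (TCP) lies midway between the tips of the shut fingers; the grasp point (between the pads) lies bot.tcp_to_grasp behind it (bot.tcp_to_grasp is the distance from the TCP to the grasp point, in m); x points along the fingers, z is the direction in which the jaws open and shut, and the axes are right-handed (so a half turn about x gives the same grasp; the last joint's range is limited). The gripper opens to 88 mm and grips with 3 to 60 N. Pads are 19 mm wide; open, the fingers measure 130 mm over their backs; the gripper's body (78 mm by 193 mm) begins 47 mm behind the grasp point.
Start: joints at [1.488, 0.359, 0.012, 0, -1.224, -0.288], TCP at [0.245, 0.629, 0.227] pointing down, gripper open.
Joint ranges: [-3.07, 3.07], [-1.43, 2.12], [-1.02, 1.25], [-3.03, 1.67], [-3.05, -0], [-3.03, 3.03]. Speed limits (rad/s): [2.39, 2.39, 3.01, 3.14, 3.14, 3.14].

INTERFACE

Orientations are given as a rotation vector (axis times angle).
In Python, from cell import read_state, eyes, ticket, bot gives the robot as it stands.
- The arm moves only by the tool send_rows, never from a script. Its argument "deltas" is text: rows parted by semicolons, each of 7 numbers parted by spaces: the shift along the world's x, y, z in mm, then the turn, a rotation vector about the world's x, y, z in degrees, then the closure, from -1 (fully open) to 1 (shut), so that 0 is half open. In form: tx ty tz ax ay az fingers; .... A call has 1 to 20 rows; each row is the pose to reach, as a shift and turn from the pose commanded when the call began; what a row does not reach only later rows make up. A row lasts 1/8 s, in which the tool goes at most 62.5 mm and 10.7 degrees, less where a joint would pass 70% of its speed; a pose out of reach is approached as far as the arm can. A call with a gripper value outside its range is refused whole. The fingers move at their own pace and stop on an object; "force" is the grip in N (left out, the last holds). Time passes only in rows, so rows that repeat a pose let the fingers close. It gives the time, the measured TCP pose, the force and the opening at its end, in the units of the state.
- read_state(): the state, without advancing time (a new reading comes with each control period).
- eyes.capture(name): name is "side" or "top"; returns a dict with "color" (420x560x3 uint8, red, green, blue), "range_z" (420x560 float32, m along the optical axis (not along the pixel's ray), 0 where there is no reading), "camera_matrix" (3x3 intrinsics, pixels), "k1" (the pictures are not rectified: a ray, as slopes to the right and down, at radius r is drawn at 1 + k1 r^2 times it, then the intrinsics apply), "eye" and "attitude" of the camera in the world. Camera axes: x right, y up, looking along -z (the intrinsics and any distortion apply to the point x, -y, -z); pixel columns grow to the right and rows downward; lengths in m; the calibration is good to about 2 mm. A picture is of the moment at which its call begins.
- ticket.hand_in(): hands the job in, once; it reports no verdict.
The state is a dict: "time": time; "joint_positions": joint angles; "qvel": joint speeds; "joint_efforts": joint torques, N m; "tcp_pos": TCP position; "tool_rot": TCP orientation; "contact_force": force on the tool from outside, world axes, zero at the start; "torque": the same for the moment, N m; "opening": finger opening in m.
Only numpy, scipy, OpenCV 4.12 (cv2) and the standard library are available. Lean on these libraries where they do the work, as an engineer would, in place of code of your own. Each camera call takes 0.05 s, during which the arm holds its last target.

## Working session

There is one attempt and no reset: what is moved stays moved. The work goes in short steps, Python scripts to look and compute and a tool call to move; the robot and the scene stay as the last step left them, time stands still between calls to the robot, and variables do not carry over. Pictures are saved under pics/ and viewed, and the job is handed in when it is done.

Besides the shell and the picture viewer there is one more tool, called after ">>>" as name(argument=value, ...), one argument or row to a line, values as JSON. send_rows: Moves the arm, as the interface text tells. Its arguments: {"type":"object","properties":{"deltas":{"type":"string"},"force":{"type":"number"}},"required":["deltas"]}

```bash
mkdir -p pics; ls; cat > h.py <<'E'
import numpy as np, cv2
from cell import read_state, eyes, ticket, bot
from scipy.spatial.transform import Rotation as R
def cap(n,fn=None):
    c=eyes.capture(n)
    if fn: cv2.imwrite('pics/'+fn,c['color'][:,:,::-1])
    return c
def att(c):
    a=np.array(c['attitude'],float)
    if a.shape==(3,3): return a
    return R.from_rotvec(a).as_matrix() if a.size==3 else R.from_quat(a).as_matrix()
def cloud(c):
    h,w=c['range_z'].shape
    K=np.array(c['camera_matrix'],float)
    u,v=np.meshgrid(np.arange(w),np.arange(h))
    p=np.stack([u,v],-1).reshape(-1,1,2).astype(float)
    n=cv2.undistortPoints(p,K,np.array([c['k1'],0,0,0.]),None,None,None,(3,50,1e-9)) if False else cv2.undistortPointsIter(p,K,np.array([c['k1'],0,0,0.]),np.eye(3),np.eye(3),(3,50,1e-9))
    n=n.reshape(h,w,2); z=c['range_z']
    P=np.stack([n[...,0]*z,-n[...,1]*z,-z],-1)
    W=P@att(c).T+np.array(c['eye'])
    W[z<=0]=np.nan
    return W
E
python3 - <<'E'
from h import *
print(read_state(), bot.tcp_to_grasp)
for n in('side','top'):
    c=cap(n,n+'0.png'); print(n,c['eye'],c['attitude'],c['k1'],c['camera_matrix'])
    np.savez('/tmp/'+n+'0.npz',W=cloud(c),col=c['color'])
E
```

```text
pics
{'time': 0.0, 'joint_positions': array([ 1.48810399e+00,  3.59402168e-01,  1.10457982e-02, -3.55757232e-04,
       -1.22405835e+00, -2.88094967e-01]), 'qvel': array([ 2.97312905e-04,  9.72068708e-06, -6.47335686e-04,  1.73488165e-03,
        1.52935799e-03,  1.60367486e-03]), 'joint_efforts': array([-1.44530886e-04, -5.82714021e+01,  2.93043727e+01,  6.99717969e+00,
        6.93194437e-03, -1.75071955e-04]), 'tcp_pos': array([0.2444356 , 0.6286686 , 0.22560609]), 'tool_rot': array([ 1.47555213,  1.00920717, -1.47784321]), 'contact_force': array([-0.5003712 , -0.00180428,  0.46968163]), 'torque': array([-0.0529478 ,  0.04663037,  0.01194833]), 'opening': 0.087554828844693} 0.0188
side [ 0.34712844 -0.64702215  0.72495283] [ 0.77035569 -0.10372083 -0.29455736] -0.01640668200920049 [[501.8075858    0.         284.93072515]
 [  0.         501.8075858  208.87550731]
 [  0.           0.           1.        ]]
top [ 0.33363145 -0.00536132  1.00490232] [ 0.17777999 -0.17581907 -1.60612942] -0.06598450756119581 [[402.94113372   0.         280.79591455]
 [  0.         402.94113372 204.76222401]
 [  0.           0.           1.        ]]
```

View pics/side0.png

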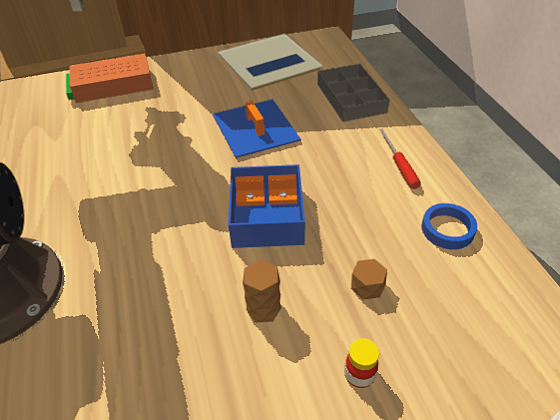

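View pics/top0.png

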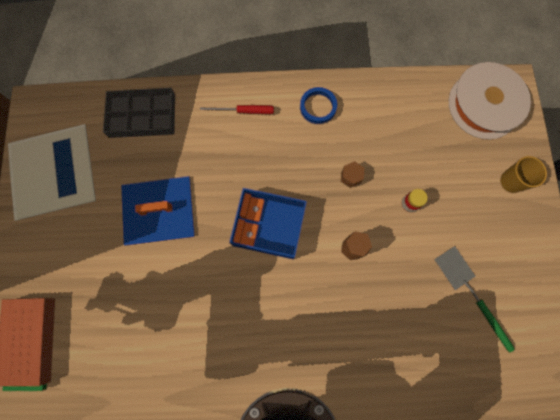

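The case is at top (268,223), the lid at (158,210) with its handle at (155,207). The short print is at (352,174) and the tall one at (357,245).

```bash
python3 - <<'E'
from h import *
for n,boxes in (('top',dict(case=(225,180,312,265),lid=(115,170,202,250),short=(335,155,372,192),tall=(338,225,378,265))),
  ('side',dict(case=(222,158,312,250),lid=(205,95,305,162),short=(345,255,392,302),tall=(238,255,286,325)))):
    d=np.load(f'/tmp/{n}0.npz');W=d['W'];hsv=cv2.cvtColor(d['col'],cv2.COLOR_RGB2HSV).astype(int)
    print(n,'table z',np.nanmedian(W[300:400,200:240,2] if n=='side' else W[280:330,330:420,2]))
    for k,(a,b,c,e) in boxes.items():
        P=W[b:e,a:c].reshape(-1,3);H=hsv[b:e,a:c].reshape(-1,3)
        P_ok=~np.isnan(P[:,0])
        blue=(H[:,0]>100)&(H[:,0]<130)&(H[:,1]>130)
        if k=='case': m=blue&(abs(P[:,2]-.064)<.006)
        elif k=='lid': m=blue&(P[:,2]>.004)&(P[:,2]<.03)
        elif k=='short': m=abs(P[:,2]-.042)<.005
        else: m=abs(P[:,2]-.095)<.005
        m&=P_ok
        Q=P[m]; r=cv2.minAreaRect((Q[:,:2]*1000).astype(np.float32))
        print(k,m.sum(),'z',np.median(Q[:,2]).round(4),'rect',np.round(r[0],1),np.round(r[1],1),round(r[2],1),'mean',Q.mean(0).round(4), 'cent circ',np.round(cv2.minEnclosingCircle((Q[:,:2]*1000).astype(np.float32))[0],1))
        if k=='lid':
            m=(H[:,0]<20)&(H[:,1]>150)&(P[:,2]>.035)&P_ok;Q=P[m]
            r=cv2.minAreaRect((Q[:,:2]*1000).astype(np.float32));print('handle',m.sum(),Q[:,2].max(),np.median(Q[:,2]),r)
        if k=='case':
            m=(H[:,0]<20)&(H[:,1]>150)&P_ok&(P[:,2]>.02);Q=P[m];print('brackets mean',Q.mean(0),Q[:,2].max())
E
```

```text
top table z -0.000419042761799604
case 257 z 0.063 rect [508.5  23.3] [153.4 137.2] 75.1 mean [0.4944 0.0026 0.0629] cent circ [508.   22.6]
brackets mean [0.52519034 0.08571905 0.03919348] 0.04723921969087863
lid 3584 z 0.0103 rect [560.3 307.5] [155.3 177.1] 4.7 mean [0.5577 0.3054 0.0104] cent circ [560.7 308. ]
handle 270 0.058376459027238314 0.05359602567911348 ((560.7755737304688, 306.62127685546875), (17.470134735107422, 79.45799255371094), 4.732209205627441)
short 376 z 0.0415 rect [ 629.2 -193.2] [52.9 58.3] 79.1 mean [ 0.6292 -0.1932  0.0414] cent circ [ 629.7 -193.7]
tall 483 z 0.0944 rect [ 443.5 -181.7] [53.7 57.8] 47.6 mean [ 0.4433 -0.1813  0.0944] cent circ [ 443.8 -181.6]
side table z 0.0011476799763787682
case 734 z 0.0643 rect [508.6  23.7] [162.2 136.3] 75.3 mean [0.5061 0.0085 0.0636] cent circ [508.9  22.2]
brackets mean [0.52451316 0.08146698 0.03444835] 0.04813513895250909
lid 2628 z 0.0129 rect [560.7 306.2] [159.6 179.4] 5.0 mean [0.558  0.2951 0.0129] cent circ [559.2 306.4]
handle 260 0.06064547362039241 0.055221559762977046 ((560.35400390625, 305.7641296386719), (18.997913360595703, 82.41719818115234), 5.158367156982422)
short 757 z 0.0432 rect [ 628.  -193.9] [55.8 59.1] 84.1 mean [ 0.6271 -0.1954  0.043 ] cent circ [ 628.5 -192.4]
tall 893 z 0.0963 rect [ 442.7 -181.8] [58.4 55. ] 15.6 mean [ 0.4423 -0.1839  0.096 ] cent circ [ 442.7 -180.3]
```

```bash
python3 - <<'E'
from h import *
s=read_state();M=R.from_rotvec(s['tool_rot']).as_matrix()
print(M.round(3)); z=M[:,2];print(np.degrees(np.arctan2(z[1],z[0])),np.degrees(s['joint_positions']))
print(np.degrees(np.arctan2(*M[[1,0],1])))
E
```

```text
[[-0.     0.932 -0.362]
 [-0.001 -0.362 -0.932]
 [-1.     0.     0.002]]
-111.25183720521353 [ 8.52615400e+01  2.05883290e+01  6.38562467e-01 -1.83863895e-02
 -7.01355094e+01 -1.65071109e+01]
-21.25182561873249
```

>>> send_rows(
  deltas="50 -107 0 0 0 -10 -1;100 -214 0 0 0 -20 -1;150 -321 0 0 0 -31 -1;200 -428 0 0 0 -41 -1;250 -535 0 0 0 -52 -1;300 -642 -20 0 0 -62 -1;340 -730 -40 0 0 -73 -1;384 -822 -80 0 0 -83.6 -1;384 -822 -80 0 0 -83.6 -1;384 -822 -80 0 0 -83.6 -1;384 -822 -80 0 0 -83.6 -1;384 -822 -80 0 0 -83.6 -1;384 -822 -80 0 0 -83.6 -1;384 -822 -80 0 0 -83.6 -1;384 -822 -80 0 0 -83.6 -1;384 -822 -80 0 0 -83.6 -1;384 -822 -80 0 0 -83.6 -1;384 -822 -80 0 0 -83.6 -1;384 -822 -80 0 0 -83.6 -1;384 -822 -80 0 0 -83.6 -1",
)

```text
time: 2.6
tcp_pos: [0.6287, -0.1922, 0.147]
tool_rot: [-2.084, 0.27, 2.083]
contact_force: [-0.4, 0.6, -0.2]
opening: 0.0876
```

>>> send_rows(
  deltas="0 -1 -50 0 0 0 -1;0 -1 -90 0 0 0 -1;0 -1 -120 0 0 0 -1;0 -1 -139 0 0 0 -1;0 -1 -139 0 0 0 -1;0 -1 -139 0 0 0 -1",
)

```text
time: 3.35
tcp_pos: [0.6296, -0.1939, 0.0088]
tool_rot: [-2.085, 0.271, 2.082]
contact_force: [0.4, -0.3, 0.2]
opening: 0.0874
```

```bash
python3 - <<'E'
from h import *
s=read_state();M=R.from_rotvec(s['tool_rot']).as_matrix();print(M.round(3),s['tcp_pos'],s['contact_force'],np.degrees(np.arctan2(M[1,2],M[0,2])))
cap('side','side1.png')
E
```

```text
[[ 0.002 -0.256 -0.967]
 [-0.    -0.967  0.256]
 [-1.    -0.    -0.002]] [ 0.62958983 -0.19394141  0.0088412 ] [ 0.44889621 -0.2517069   0.24442155] 165.17987646448634
```

View pics/side1.png

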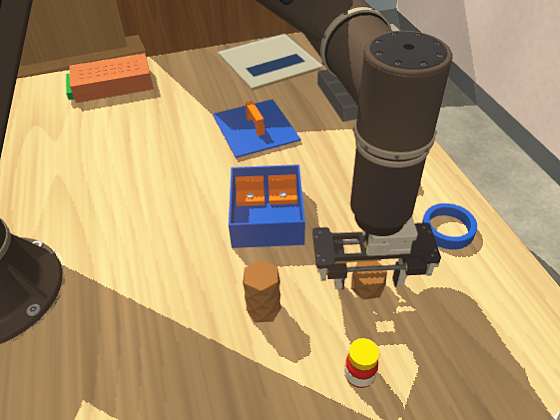

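The fingers straddle the short print at (370,280) and are clear of the tall one at (262,290).

>>> send_rows(
  deltas="0 0 0 0 0 0 1;0 0 0 0 0 0 1;0 0 0 0 0 0 1;0 0 0 0 0 0 1;0 0 0 0 0 0 1;0 0 0 0 0 0 1;0 0 0 0 0 0 1;0 0 0 0 0 0 1;0 0 40 0 0 0 1;0 0 90 0 0 0 1;0 0 140 0 0 0 1;0 0 140 0 0 0 1;0 0 140 0 0 0 1",
  force=15,
)

```text
time: 5.03
tcp_pos: [0.6282, -0.1937, 0.1472]
tool_rot: [-2.083, 0.271, 2.083]
contact_force: [-1.0, 0.3, -0.8]
opening: 0.0539
```

```bash
python3 - <<'E'
from h import *
s=read_state();print(s['tcp_pos'],s['opening'],s['contact_force'])
c=cap('side','side2.png');W=cloud(c);np.savez('/tmp/s2.npz',W=W,col=c['color'])
E
```

```text
[ 0.62817798 -0.19371273  0.14717184] 0.05392368130479202 [-0.95102697  0.30929322 -0.78959199]
```

View pics/side2.png

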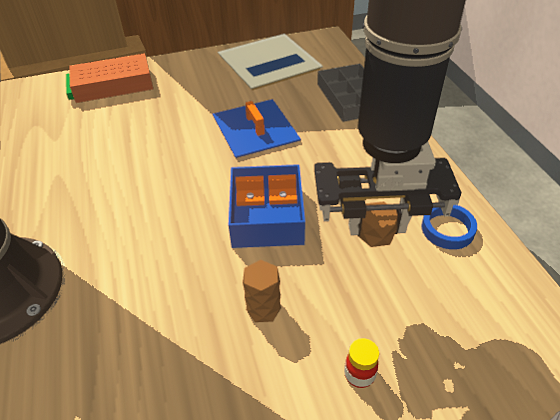

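The print is held upright at (380,225). Next I'll carry it over the bay centre.

>>> send_rows(
  deltas="-25 39 0 0 0 0 1;-50 78 0 0 0 0 1;-75 116 0 0 0 0 1;-100 155 0 0 0 0 1;-126 193 0 0 0 0 1;-126 193 0 0 0 0 1;-126 193 -10 0 0 0 1;-126 193 -40 0 0 0 1;-126 193 -40 0 0 0 1;-126 193 -40 0 0 0 1",
)

```text
time: 6.32
tcp_pos: [0.503, -0.0016, 0.1075]
tool_rot: [-2.082, 0.273, 2.084]
contact_force: [1.3, -0.6, 0.0]
opening: 0.0536
```

```bash
python3 - <<'E'
from h import *
s=read_state();print(s['tcp_pos'],s['opening'],s['contact_force'])
c=cap('side','side3.png')
E
```

```text
[ 0.50301847 -0.00155281  0.10750835] 0.053557027818015614 [ 1.31850808 -0.57373163  0.00490757]
```

View pics/side3.png

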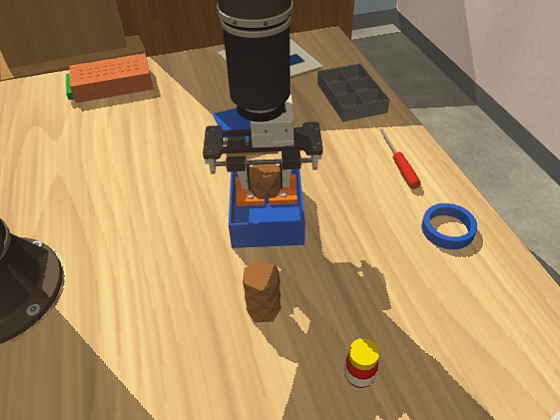

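>>> send_rows(
  deltas="-1 1 -35 0 0 0 1;-1 1 -60 0 0 0 1;-1 1 -80 0 0 0 1;-1 1 -90 0 0 0 1;-1 1 -93 0 0 0 1;-1 1 -93 0 0 0 1;-1 1 -93 0 0 0 1",
)

```text
time: 7.25
tcp_pos: [0.5021, 0.0003, 0.0153]
tool_rot: [-2.084, 0.271, 2.082]
contact_force: [0.4, -0.8, -0.8]
opening: 0.0535
```

>>> send_rows(
  deltas="0 0 -1 0 0 0 1;0 0 -1 0 0 0 1;0 0 -1 0 0 0 -0.55;0 0 -1 0 0 0 -0.55;0 0 -1 0 0 0 -0.55;0 0 -1 0 0 0 -0.55;0 0 -1 0 0 0 -0.55;0 0 -1 0 0 0 -0.55",
)

```text
time: 8.25
tcp_pos: [0.5016, 0.0001, 0.0136]
tool_rot: [-2.083, 0.271, 2.083]
contact_force: [-1.1, -0.1, -0.1]
opening: 0.0677
```

>>> send_rows(
  deltas="0 0 20 0 0 0 -0.55;0 0 50 0 0 0 -0.55;0 0 90 0 0 0 -0.55;0 0 140 0 0 0 -1;20 60 140 0 0 5 -1;35 120 140 0 0 10 -1;45 180 140 0 0 15 -1;52 240 140 0 0 20 -1;59 306 140 0 0 20 -1;59 306 140 0 0 20 -1;59 306 140 0 0 20 -1;59 306 140 0 0 20 -1",
)

```text
time: 9.75
tcp_pos: [0.5604, 0.3049, 0.1536]
tool_rot: [2.175, 0.097, -2.176]
contact_force: [0.9, 0.8, -0.5]
opening: 0.0874
```

```bash
python3 - <<'E'
from h import *
s=read_state();M=R.from_rotvec(s['tool_rot']).as_matrix();print(s['time'],s['tcp_pos'],s['opening'],s['contact_force'],np.degrees(np.arctan2(M[1,2],M[0,2]))-180)
cap('side','side4.png')
c=cap('top','top4.png');W=cloud(c)
hsv=cv2.cvtColor(c['color'],cv2.COLOR_RGB2HSV).astype(int)
P=W[185:262,225:312].reshape(-1,3);H=hsv[185:262,225:312].reshape(-1,3)
Rc=np.array([[np.cos(a:=np.radians(-14.9)),-np.sin(a)],[np.sin(a),np.cos(a)]])
L=(P[:,:2]-[.5085,.0235])@Rc
m=(abs(L[:,0])<.055)&(L[:,1]<.015)&(L[:,1]>-.065)&(P[:,2]>.03)
Q=np.c_[L[m],P[m,2]];print(m.sum(),np.median(Q,0),Q.std(0),cv2.minAreaRect((Q[:,:2]*1000).astype(np.float32)))
A=np.c_[Q[:,:2],np.ones(len(Q))];print('tilt',np.linalg.lstsq(A,Q[:,2],rcond=None)[0])
E
```

```text
9.75 [0.5604225  0.30494209 0.15356424] 0.0873968309125146 [ 0.90318273  0.84281865 -0.45685674] -354.89931438647307
443 [-0.00197525 -0.02414963  0.04628596] [0.01435285 0.01455809 0.00290801] ((-1.709054946899414, -24.301307678222656), (54.472877502441406, 58.12241744995117), 37.34157180786133)
tilt [0.03736883 0.01380567 0.04623146]
```

View pics/side4.png

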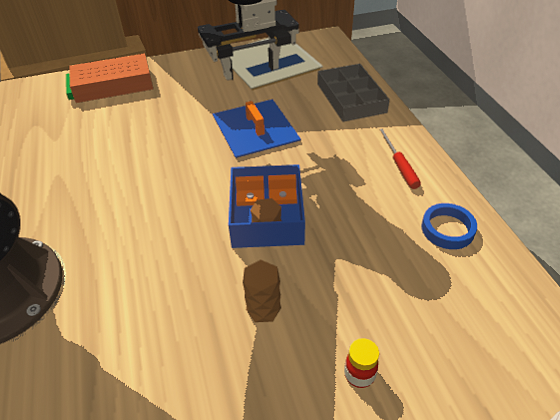

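View pics/top4.png

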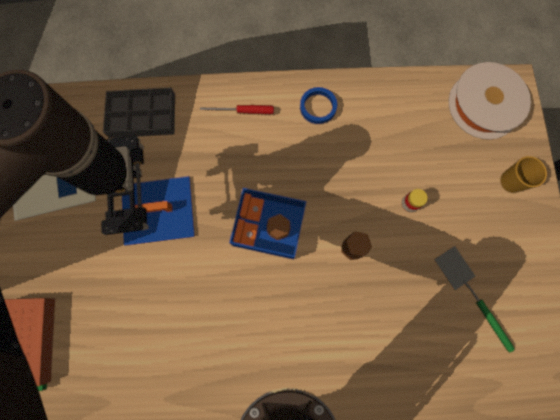

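The short print stands at the bay centre (top picture (278,227)), top about 46 mm, and level. The gripper is above the lid handle at (157,207), so I'll go down to grip it.

>>> send_rows(
  deltas="0 1 -50 0 0 0 -1;0 1 -90 0 0 0 -1;0 1 -115 0 0 0 -1;0 1 -128 0 0 0 -1;0 1 -128 0 0 0 -1;0 1 -128 0 0 0 -1;0 1 -128 0 0 0 1;0 1 -128 0 0 0 1;0 1 -128 0 0 0 1;0 1 -128 0 0 0 1;0 1 -128 0 0 0 1;0 1 -128 0 0 0 1;0 1 -128 0 0 0 1;0 1 -128 0 0 0 1;0 1 -128 0 0 0 1;0 1 -128 0 0 0 1;0 1 -128 0 0 0 1;0 1 -128 0 0 0 1",
  force=40,
)

```text
time: 12.1
tcp_pos: [0.5606, 0.3071, 0.0256]
tool_rot: [2.175, 0.098, -2.175]
contact_force: [-0.2, 0.3, -0.7]
opening: 0.0179
```

Gripped: the opening is 17.9 mm on the 18 mm bar. Now I'll lift and check.

>>> send_rows(
  deltas="0 0 20 0 0 0 1;0 0 50 0 0 0 1;0 0 90 0 0 0 1;0 0 130 0 0 0 1;0 0 130 0 0 0 1;0 0 130 0 0 0 1;0 0 130 0 0 0 1",
)

```text
time: 12.98
tcp_pos: [0.5598, 0.3065, 0.154]
tool_rot: [2.172, 0.096, -2.177]
contact_force: [-1.2, -0.2, -2.0]
opening: 0.0175
```

```bash
python3 - <<'E'
from h import *
s=read_state();M=R.from_rotvec(s['tool_rot']).as_matrix();print(s['time'],s['tcp_pos'],s['opening'],s['contact_force'])
c=cap('side','side5.png');W=cloud(c)
hsv=cv2.cvtColor(c['color'],cv2.COLOR_RGB2HSV).astype(int)
m=(hsv[...,0]>100)&(hsv[...,0]<130)&(hsv[...,1]>130)&(W[...,2]>.1)&(abs(W[...,1]-.31)<.15)
Q=W[m];print(len(Q),Q.min(0),Q.max(0))
cf=np.linalg.lstsq(np.c_[Q[:,:2]-[.56,.307],np.ones(len(Q))],Q[:,2],rcond=None)[0];print('plane',cf)
print(cv2.minAreaRect((Q[:,:2]*1000).astype(np.float32)))
E
```

```text
12.975 [0.55981741 0.30652286 0.15400164] 0.017474767391334228 [-1.24526222 -0.21863605 -1.97366983]
2600 [0.472378   0.20980376 0.13549124] [0.64402867 0.40370929 0.32447335]
plane [-0.00512816 -0.00699608  0.14108291]
((558.3956298828125, 306.5588073730469), (159.23367309570312, 182.33395385742188), 5.116963863372803)
```

View pics/side5.png

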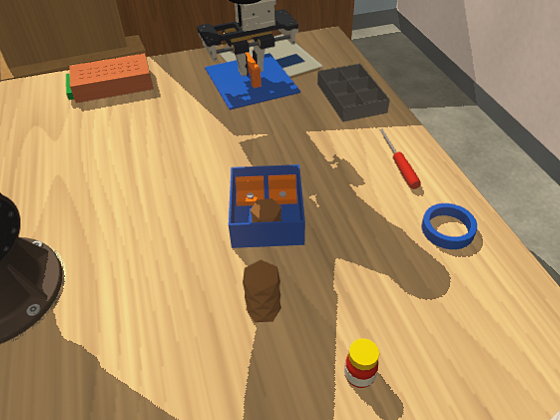

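The lid is held level: the plate fit slopes under 0.4° and the centre is under the TCP. Next I'll carry it over the case and turn it -20°.

>>> send_rows(
  deltas="-9 -47 0 0 0 -3 1;-18 -94 0 0 0 -7 1;-27 -141 0 0 0 -10 1;-36 -188 0 0 0 -14 1;-44 -236 0 0 0 -17 1;-51 -283 0 0 0 -20 1;-51 -283 0 0 0 -20 1;-51 -283 -20 0 0 -20 1;-51 -283 -50 0 0 -20 1;-51 -283 -50 0 0 -20 1;-51 -283 -50 0 0 -20 1;-51 -283 -50 0 0 -20 1",
)

```text
time: 14.52
tcp_pos: [0.5104, 0.0246, 0.1066]
tool_rot: [-2.085, 0.27, 2.082]
contact_force: [1.2, 0.7, -2.0]
opening: 0.018
```

```bash
cat > lid.py <<'E'
from h import *
import sys
s=read_state();M=R.from_rotvec(s['tool_rot']).as_matrix();print(s['time'],s['tcp_pos'],s['opening'],s['contact_force'],np.degrees(np.arctan2(M[1,2],M[0,2])))
zc=float(sys.argv[2])
for v in ('side','top'):
    c=cap(v,v+sys.argv[1]+'.png');W=cloud(c)
    hsv=cv2.cvtColor(c['color'],cv2.COLOR_RGB2HSV).astype(int)
    m=(hsv[...,0]>100)&(hsv[...,0]<130)&(hsv[...,1]>130)&(abs(W[...,2]-zc)<.012)&(np.hypot(W[...,0]-.5085,W[...,1]-.0235)<.15)
    Q=W[m];cf=np.linalg.lstsq(np.c_[Q[:,:2]-[.5085,.0235],np.ones(len(Q))],Q[:,2],rcond=None)[0]
    print(v,len(Q),'plane',cf,cv2.minAreaRect((Q[:,:2]*1000).astype(np.float32)))
E
python3 lid.py 6 .088
```

```text
14.525 [0.51040432 0.02455602 0.10663031] 0.018044616954910952 [ 1.24138383  0.72115226 -2.01776153] 165.18890029683993
side 4309 plane [0.00132373 0.00407947 0.09373756] ((508.75213623046875, 20.545799255371094), (171.26412963867188, 157.56752014160156), 75.02193450927734)
top 2131 plane [0.00231628 0.00131348 0.09154907] ((509.6768798828125, 25.136245727539062), (175.51898193359375, 154.98146057128906), 75.35323333740234)
```

View pics/side6.png

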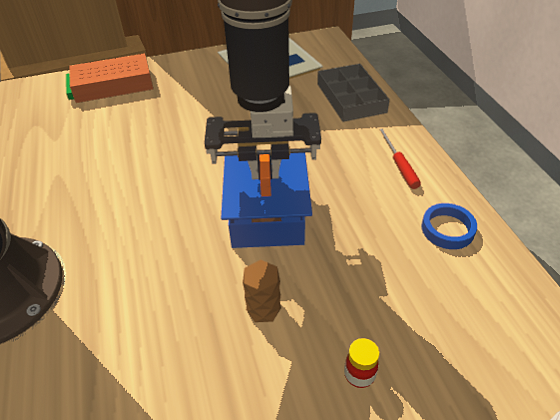

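The lid is level, squared and centred over the case within 2 mm. I'll lower it.

>>> send_rows(
  deltas="-1 -1 -8 0 0 0 1;-1 -1 -15 0 0 0 1;-1 -1 -19 0 0 0 1;-1 -1 -21 0 0 0 1;-1 -1 -21 0 0 0 1;-1 -1 -21 0 0 0 1;-1 -1 -21 0 0 0 1",
)

```text
time: 15.5
tcp_pos: [0.5086, 0.0231, 0.0845]
tool_rot: [-2.083, 0.271, 2.083]
contact_force: [0.0, 0.1, -2.1]
opening: 0.0173
```

>>> send_rows(
  deltas="0 0 -1 0 0 0 1;0 0 -1 0 0 0 1;0 0 -1 0 0 0 1",
)

```text
time: 15.88
tcp_pos: [0.5087, 0.0231, 0.0845]
tool_rot: [-2.084, 0.271, 2.083]
contact_force: [-4.5, 0.4, 8.5]
opening: 0.0181
```

Contact: the rim pushes up with about 10 N at the expected height. I'll release and rise.

>>> send_rows(
  deltas="0 0 0.5 0 0 0 1;0 0 0.5 0 0 0 0.3;0 0 0.5 0 0 0 0.3;0 0 0.5 0 0 0 0.3;0 0 0.5 0 0 0 -0.2;0 0 0.5 0 0 0 -0.2;0 0 0.5 0 0 0 -0.2;0 0 30 0 0 0 -0.2;0 0 70 0 0 0 -0.2;0 0 120 0 0 0 -0.2;0 0 170 0 0 0 -0.2;0 0 170 0 0 0 -0.2;0 0 170 0 0 0 -0.2",
)

```text
time: 17.5
tcp_pos: [0.5082, 0.0231, 0.2533]
tool_rot: [-2.083, 0.271, 2.083]
contact_force: [-0.6, 0.1, -0.9]
opening: 0.0524
```

```bash
python3 lid.py 7 .07; python3 - <<'E'
from h import *
c=cap('side');W=cloud(c)[255:325,238:286].reshape(-1,3);m=abs(W[:,2]-.095)<.005
print('tall',W[m].mean(0))
E
```

```text
17.5 [0.50823369 0.02313348 0.25329299] 0.05243265258594638 [-0.59291406  0.0945772  -0.90063985] 165.14296944440656
side 5003 plane [5.21080060e-06 3.09110899e-03 7.16374683e-02] ((508.3778076171875, 22.862838745117188), (179.71202087402344, 157.6785888671875), 75.16191101074219)
top 2056 plane [-0.0022972  -0.00113962  0.06942231] ((508.7527160644531, 23.386863708496094), (175.32583618164062, 156.63925170898438), 75.25564575195312)
tall [ 0.44213947 -0.18380236  0.09604417]
```

View pics/side7.png

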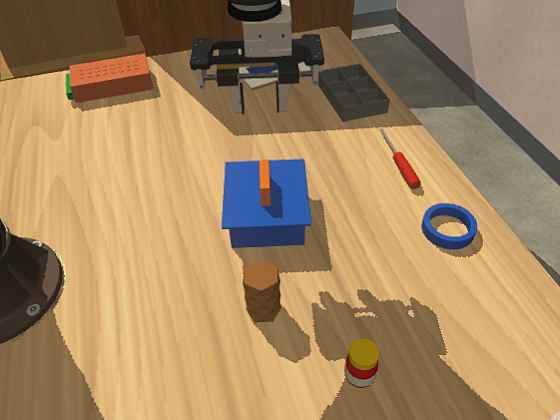

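The lid lies flat on the rim at (265,195). Its plate top is about 70 mm up, as it must be, it is centred within 1 mm, and the gripper is clear.

```bash
python3 -c "
from cell import ticket
print(ticket.hand_in())"
```

```text
the job is handed in; nothing more can be done
None
```

The short print is packed in the free bay, the lid is shut on the case, and I handed the job in at about 17.6 s of the 67 s allowed. The hand-in gives no verdict, so what follows is from my own last checks.

- **Short print:** it stood about 2 mm from the bay centre (x = -2 mm, y = -24 mm in the case frame). Its top measured 46 mm against 47 expected. The plane fit to its top showed a tilt of about 2°, within the limit of 10° and the depth noise. I checked this before closing the lid; it can't be seen now.
- **Lid:** it lies on the rim with the plate top at 69 to 72 mm (70 expected). Slope is under 0.2°, the centre is within about 1 mm of the case's, and it is squared within about 0.5°.
- **Tall print:** its position matches the first picture within 1 mm.
- **Gripper:** open, with its fingertips about 140 mm above the lid's handle and touching nothing.

The side and top cameras differed by about 2 mm in height throughout, which is within the stated calibration. No check failed.

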